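Tip the carton onto the counter scanner

ROBOT

A 7-joint arm with a two-finger parallel gripper is mounted at the origin on the work surface. World frame = base frame: x ahead of the robot, y to its left, z up, the work surface at z = 0. Lengths are in m, angles in rad, forces in N, time in s.
With the tool pointing down it reaches from about 0.425 to 0.8 m from the base axis. Payload 8.3 kg.
Tool frame: the origin (TCP) lies midway between the tips of the shut fingers; the grasp point (between the pads) lies 19 mm behind it (env.grasp_offset is the z of the grasp point in the tool frame, in m); z points along the fingers, x is the direction in which the jaws open and shut, and the axes are right-handed (so a half turn about z gives the same grasp; the last joint's range is limited). The gripper opens to 85 mm and grips with 20 to 120 N. Pads are 22 mm wide; open, the fingers measure 114 mm over their backs; the gripper's body (76 mm by 85 mm) begins 54 mm behind the grasp point. The pads swing forward as they close: fully open they stand 13 mm farther back than shut.
Start: joints at [-1.291, 0.383, 0.016, 1.37, -0.006, 1.388, -0.046], TCP at [0.21, 0.589, 0.231] pointing down, gripper open.
Joint ranges: [-2.95, 2.95], [-0.25, 2.06], [-1.52, 1.56], [0.18, 2.33], [-1.44, 4.58], [0.02, 2.06], [-3.01, 3.01]. Speed limits (rad/s): [2.39, 2.39, 3.01, 3.01, 3.14, 3.14, 3.14].

INTERFACE

Orientations are given as a unit quaternion [x, y, z, w].
In Python, from rig import env gives the robot as it stands.
- The arm moves only by the tool arm_command, never from a script. Its argument "commands" is a list of rows, each a list of 4 numbers: the shift along the tool's x, y, z in cm, then the turn about the tool's z in rad. In form: [[tx, ty, tz, roll], ...]. A call has 1 to 20 rows; each row shifts and turns the pose as measured when the row begins, along the tool's axes as they then stand; what a row does not reach is not made up. A row lasts 1/8 s, in which the tool goes at most 62.5 mm and 10.7 degrees, less where a joint would pass 70% of its speed; a pose out of reach is approached as far as the arm can. A call with a gripper value outside its range is refused whole. "grip" is the finger opening in cm, from 0 to 8.54, set as the call begins (left out, the last holds). The fingers move at their own pace and stop on an object; "force" is the grip in N (left out, the last holds). Time passes only in rows, so rows that do not move let the fingers close. It gives the time, the measured TCP pose, the force and the opening at its end, in the units of the state.
- env.observe(): the state, without advancing time (a new reading comes with each control period).
- env.capture(name): name is "scene" or "side" or "wrist"; returns the picture (384x512x3 uint8, red, green, blue); there is no depth.
- env.get_calibration(name): a dict with "fx", "fy", "cx", "cy" (pixels), "dist_coeffs" ([k1, k2, p1, p2, k3] as OpenCV has them; the pictures are not rectified), "eye" and "attitude" of the camera in the world. Camera axes: x right, y up, looking along -z (the intrinsics and any distortion apply to the point x, -y, -z); pixel columns grow to the right and rows downward; lengths in m; the calibration is good to about 2 mm. A picture is of the moment at which its call begins: read the wrist's pose just before it. get_calibration takes no time and is no camera call; for the wrist camera it gives the pose at the moment of the call.
- env.close_job(): hands the job in, once; it reports no verdict.
The state is a dict: "t": time; "joint_positions": joint angles; "joint_vel": joint speeds; "joint_efforts": joint torques, N m; "position": TCP position; "ee_rot": TCP orientation; "force": force on the tool from outside, world axes, zero at the start; "wrist_torque": the same for the moment, N m; "grip_width": opening from 0.0 (shut) to 1.0 (fully open).
Only numpy, scipy, OpenCV 4.12 (cv2) and the standard library are available. Lean on these libraries where they do the work, as an engineer would, in place of code of your own. Each camera call takes 0.05 s, during which the arm holds its last target. There are 200 camera calls.

TASK

Tip the tall standing carton over by pushing it near the top, so that it lands with its bar-coded broad face down and wholly on the scanner's dark glass; do not lift or carry it. Then push the scanner's round button fully down and let it go. Leave the jar, the bottle and the small box where they are.

Things in the scene. Friction and masses are not known exactly. Their poses are not given: they have to be found in the camera images.
- scanner: flat scanner let flush into the wooden counter (nothing stands proud): a dark glass pane 230 mm long (its x) by 130 mm wide (its y) in a 16 mm steel frame. Origin at the centre of the glass, on the counter surface; its x runs along the length of the glass, away from the end where the carton stands.
- carton: closed cardboard carton standing upright on one end of the glass: 45 mm thick (its x), 85 mm wide (y), 165 mm tall (z), 0.2 to 0.4 kg, evenly filled. Origin at the centre of its underside. Its +x is the broad face with a white bar-code label, looking along the glass; the foot of that face stands 15 to 40 mm in from that end of the glass. Pushed high it tips; pushed low it slides.
- carton_mid (a point): centre of the carton, half-way up
- scan_button (a joint): travel of the button: 0 released, 0.008 m fully pressed; moves straight down, sprung, about 5 N when fully down. Springs back when let go.
- scan_button_top (a point): centre of the top of the white round push button (32 mm across) in a low dark steel housing on the counter, about 135 mm to one side of the middle of the glass (either side)
- jar: bystander: jar with a steel lid, 60 mm across, 85 mm tall, origin at the centre of its underside; beside the glass, on the other side from the button
- bottle: bystander: bottle, 56 mm across, 140 mm tall, origin at the centre of its underside; beyond the far end of the glass
- small_carton: bystander: small cardboard box 50 x 70 x 60 mm tall, origin at the centre of its underside; on the +y side of the standing carton (scanner's frame)
- code_foot_left (a point): corner of the carton's bar-coded face, at its lower edge while it stands, on its +y side
- code_foot_right (a point): corner of the carton's bar-coded face, at its lower edge while it stands, on its -y side
- code_top_left (a point): corner of the carton's bar-coded face, at its upper edge while it stands, on its +y side
- code_top_right (a point): corner of the carton's bar-coded face, at its upper edge while it stands, on its -y side
Mind the look-alikes: they are no part of the job. There is more than one size of the carton; the job needs the largest. Of the things that look like the part that bears scan_button, the middle-sized one is meant.

How it is judged:
On the way, in this order (a step that is already met when the one before it is completed fails the run):
1. the carton lies at rest, bar-coded face down, wholly on the glass (x of code_foot_left in the frame of scanner between -0.118 and 0.118 m and y of code_foot_left in the frame of scanner between -0.068 and 0.068 m and x of code_foot_right in the frame of scanner between -0.118 and 0.118 m and y of code_foot_right in the frame of scanner between -0.068 and 0.068 m and x of code_top_left in the frame of scanner between -0.118 and 0.118 m and y of code_top_left in the frame of scanner between -0.068 and 0.068 m and x of code_top_right in the frame of scanner between -0.118 and 0.118 m and y of code_top_right in the frame of scanner between -0.068 and 0.068 m and angle between carton's own x axis and vertical above 3 rad and linear speed of carton below 0.02 m/s and angular speed of carton below 0.2 rad/s), for 0.2 s.
2. the button is pushed fully down (value of joint scan_button above 0.0065 m), for 0.05 s.
At the end, for the whole second after the job is handed in: the carton lies flat and at rest, bar-coded face down, all four corners of that face within the outline of the 230 x 130 mm glass (3 mm slack), and the button, pushed at least 6.5 mm down after the carton lay there, is released (under 2 mm) (all of step 1 and value of joint scan_button below 0.002 m); the robot touches nothing.
It fails at once if the carton is lifted off the counter or carried (height (world z) of carton_mid above 0.1 m or (angle between carton's own z axis and vertical above 1.3 rad and height (world z) of carton_mid above 0.065 m)).
It fails at once if the button is pressed before the carton lies down (value of joint scan_button above 0.004 m and angle between carton's own z axis and vertical below 1.4 rad).
It fails at once if the carton, still upright, is pushed with the fingers below half its height (contact force between the fingers and carton above 1 N and height (world z) of the grasp point below 0.08 m and angle between carton's own z axis and vertical below 0.15 rad).
It fails at once if the jar, the bottle or the small box is pushed more than 12 mm, tipped or lifted (distance of any of jar, bottle, small_carton from where it was at the start of the episode above 0.012 m or angle between any of jar, bottle, small_carton's own z axis and vertical above 0.3 rad).
It also fails if it takes over 38 s, if anything falls off the work surface, if the arm or the gripper's body presses on something with over 40 N, if the wrist force passes 120 N, or if a joint passes its speed limit or range.

## Working session

There is one attempt and no reset: what is moved stays moved. The work goes in short steps, Python scripts to look and compute and a tool call to move; the robot and the scene stay as the last step left them, time stands still between calls to the robot, and variables do not carry over. Pictures are saved under pics/ and viewed, about 8 in all and at most 12, crops included, and the job is handed in when it is done.

Besides the shell and the picture viewer there is one more tool, called as a command line: name --pt "numbers of a row" for each row, then --argument value for the rest. arm_command: Moves the arm, as the interface text tells. Its arguments: {"type":"object","properties":{"commands":{"type":"array","items":{"type":"array","items":{"type":"number"}}},"grip":{"type":"number"},"force":{"type":"number"}},"required":["commands"]}

```bash
mkdir -p pics; python3 - <<'E'
from rig import env
import cv2
s=env.observe(); print(s)
for n in("scene","side"):
    cv2.imwrite(f"pics/{n}0.png",cv2.resize(env.capture(n)[:,:,::-1],(800,600),interpolation=cv2.INTER_CUBIC)); print(n,env.get_calibration(n))
E
```

```text
{'t': 0.0, 'joint_positions': array([-1.29088464,  0.38424495,  0.01639715,  1.37115349, -0.00628187,
        1.38820731, -0.04652201]), 'joint_vel': array([ 0.0010346 , -0.00208677,  0.0003723 ,  0.00018478, -0.00025339,
        0.00071637,  0.00032945]), 'joint_efforts': array([ 8.61393182e-04, -6.27590346e+01,  8.44869129e-01, -3.71822762e+01,
        1.66295667e-02,  1.41818143e-02, -1.52681110e-05]), 'position': array([0.20990101, 0.58816353, 0.23027513]), 'ee_rot': array([ 8.17347244e-01,  5.76144530e-01, -7.83838007e-04,  5.90763183e-04]), 'force': array([ 0.08289825,  0.24542111, -0.9204449 ]), 'wrist_torque': array([ 0.04355341, -0.0152162 ,  0.00974789]), 'grip_width': 0.9999076910832982}
scene {'fx': 427.2141780166696, 'fy': 427.2141780166696, 'cx': 241.69417386282444, 'cy': 195.7735867255067, 'dist_coeffs': array([-0.00081046,  0.        ,  0.        ,  0.        ,  0.        ]), 'eye': array([0.92671495, 0.53334975, 0.57973139]), 'attitude': array([0.12328405, 0.43826608, 0.852053  , 0.25832069])}
side {'fx': 464.07208768623906, 'fy': 464.07208768623906, 'cx': 262.1919836650275, 'cy': 195.21997717367213, 'dist_coeffs': array([-0.07860712,  0.        ,  0.        ,  0.        ,  0.        ]), 'eye': array([ 0.39615986, -0.59712433,  0.82893038]), 'attitude': array([ 0.33569743, -0.04694213, -0.15487843,  0.92796355])}
```

View pics/scene0.png

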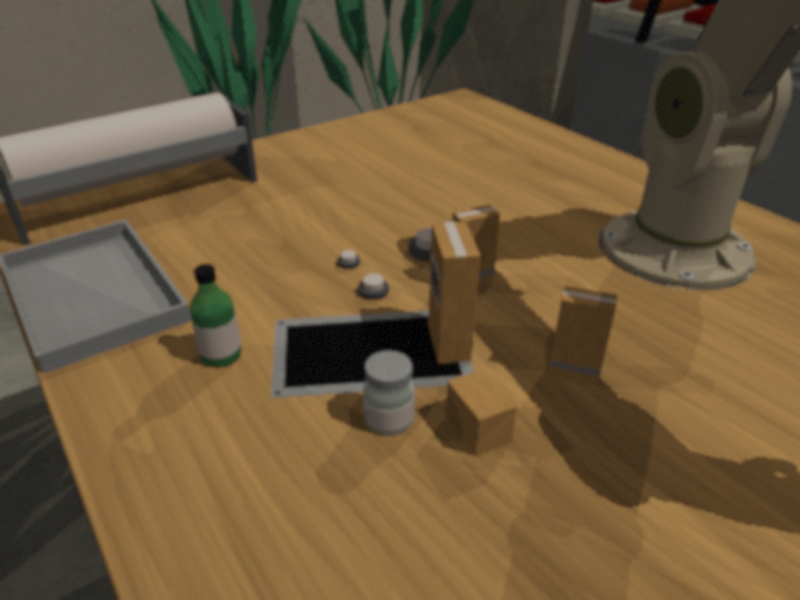

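View pics/side0.png

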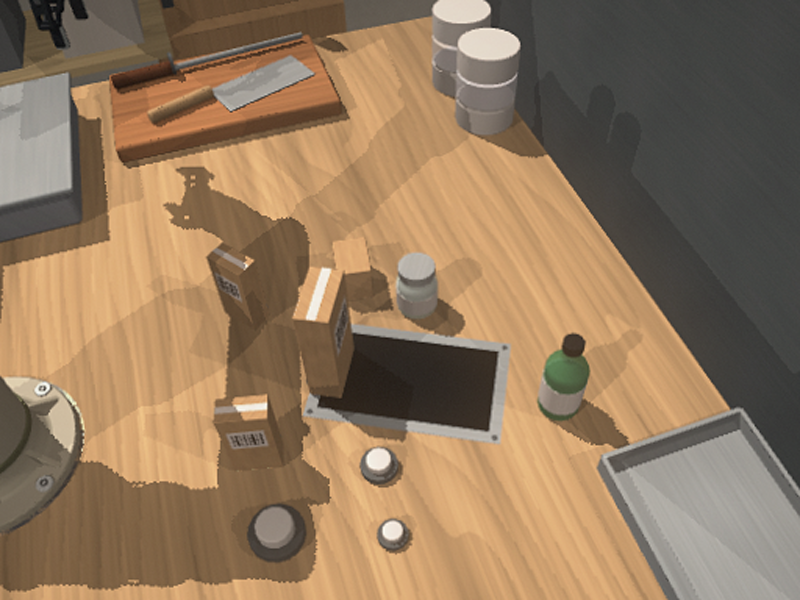

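The side view shows three cartons: the tall one on the glass at (325,330), and smaller ones at (232,280) and (247,430). The tall one is the target because it is the largest and stands on the glass. There are three buttons: large (275,530), middle (378,462) and small (392,533). The middle one fits, and I'll check both choices in an enlarged crop.

```bash
cat > h.py <<'E'
import numpy as np,cv2
from scipy.spatial.transform import Rotation as R
from rig import env
def ray(c,uv):
    K=np.array([[c['fx'],0,c['cx']],[0,c['fy'],c['cy']],[0,0,1]])
    p=cv2.undistortPoints(np.array([[uv]],float),K,np.array(c['dist_coeffs']))[0,0]
    return R.from_quat(c['attitude']).apply([p[0],-p[1],-1])
def at(c,uv,z):
    d=ray(c,uv);e=np.array(c['eye']);return e+d*(z-e[2])/d[2]
def proj(c,P):
    q=R.from_quat(c['attitude']).inv().apply(np.atleast_2d(P)-c['eye'])*[1,-1,-1]
    K=np.array([[c['fx'],0,c['cx']],[0,c['fy'],c['cy']],[0,0,1]])
    return cv2.projectPoints(q,np.zeros(3),np.zeros(3),K,np.array(c['dist_coeffs']))[0][:,0]
def crop(n,x0,y0,w,h,f,name):
    im=env.capture(n)[y0:y0+h,x0:x0+w,::-1]
    cv2.imwrite('pics/'+name,cv2.resize(im,None,fx=f,fy=f,interpolation=cv2.INTER_CUBIC))
E
python3 - <<'E'
from h import *
crop("side",180,160,160,120,5,"c1.png"); crop("side",150,250,160,110,5,"c2.png")
E
```

```text
(no output)
```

View pics/c1.png

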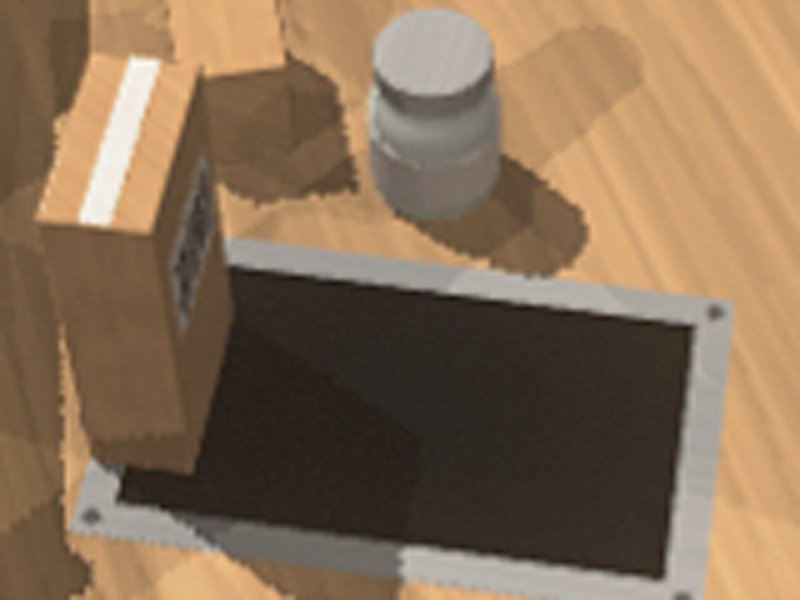

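View pics/c2.png

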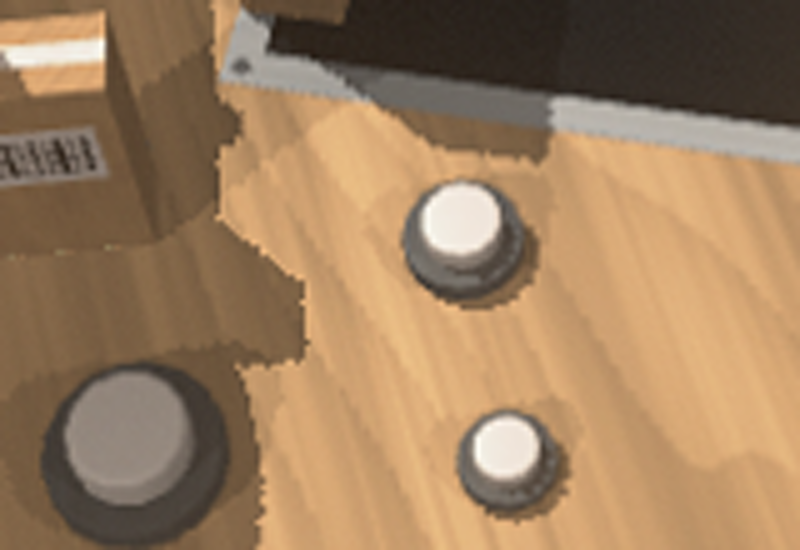

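Crop 1 confirms the tall carton on the glass: top corners (37,220), (153,235), (203,68), (92,55), feet (193,472) and (95,460), with the bar code facing along the glass. Its glass corners are at (118,502), (665,578) and (693,326). Crop 2 shows three buttons with tops at (128,438) large, (461,220) middle and (508,447) small. I'll fit the poses and check the button's size.

```bash
python3 - <<'E'
from h import *
from scipy.optimize import least_squares
c=env.get_calibration("side")
f1=lambda x,y:((x+.5)/5-.5+180,(y+.5)/5-.5+160)
f2=lambda x,y:((x+.5)/5-.5+150,(y+.5)/5-.5+250)
G=np.array([f1(118,502),f1(665,578),f1(693,326)])
def fr(p,L): 
    a=p[2];return np.array([[p[0]+np.cos(a)*x-np.sin(a)*y,p[1]+np.sin(a)*x+np.cos(a)*y,z] for x,y,z in L])
gl=[(-.115,-.065,0),(.115,-.065,0),(.115,.065,0)]
r=least_squares(lambda p:(proj(c,fr(p,gl))-G).ravel(),[.6,0,-.2]);s=r.x
print("scanner",s,np.abs(r.fun).max())
C=np.array([f1(37,220),f1(153,235),f1(203,68),f1(92,55),f1(193,472),f1(95,460)])
cl=[(-.0225,-.0425,.165),(.0225,-.0425,.165),(.0225,.0425,.165),(-.0225,.0425,.165),(.0225,-.0425,0),(-.0225,-.0425,0)]
r=least_squares(lambda p:(proj(c,fr(p,cl))-C).ravel(),[.5,0,s[2]]);k=r.x
print("carton",k,r.fun.round(1))
Rt=np.array([[np.cos(s[2]),np.sin(s[2])],[-np.sin(s[2]),np.cos(s[2])]])
print("carton in scanner",Rt@(k[:2]-s[:2]),k[2]-s[2])
for n,(x,y,w) in dict(big=(128,438,128),mid=(461,220,82),small=(508,447,71)).items():
    z=.02;P=at(c,f2(x,y),z);l=at(c,f2(x-w/2,y),z);q=at(c,f2(x+w/2,y),z)
    print(n,P,np.linalg.norm(q-l),Rt@(P[:2]-s[:2]))
jar=at(c,f1(434,55),.085);print("jar",jar)
S=1.5625
print("smallbox top", at(c,(350/S,250/S),.06)); print("bottle cap",at(c,(574/S,342/S),.14))
# small carton near: tops
print("other cartons",at(c,(228/S,258/S),.11),at(c,(243/S,408/S),.11))
# button in scene view for triangulating
cs=env.get_calibration("scene"); d1=ray(c,f2(461,220)); d2=ray(cs,(373/S,280/S))
A=np.c_[d1,-d2];t=np.linalg.lstsq(A,cs['eye']-c['eye'],rcond=None)[0];print("tri",c['eye']+t[0]*d1,cs['eye']+t[1]*d2)
print("scene pred carton top",proj(cs,fr(k,cl))*S)
o=env.observe();M=R.from_quat(o['ee_rot']).as_matrix();print(M.round(3))
E
```

```text
scanner [ 0.56056346 -0.06500562 -0.49383917] 0.5253909165205357
carton [ 0.46314294 -0.01824731 -0.48371965] [-0.3 -0.   0.3 -0.2  0.3 -0.8  0.  -0.6  0.4  0.9 -0.7  0.6]
carton in scanner [-0.10794457 -0.00500668] 0.010119517196118644
big [ 0.33952462 -0.22436118  0.02      ] 0.04714994369216137 [-0.11909291 -0.24509027]
mid [ 0.48093293 -0.1789166   0.02      ] 0.03174154021438558 [-0.01612131 -0.1380465 ]
small [ 0.47011571 -0.27215331  0.02      ] 0.025762922131506275 [ 0.01854904 -0.22527071]
jar [0.61158421 0.05350451 0.085     ]
smallbox top [0.53757249 0.13933972 0.06      ]
bottle cap [ 0.73236517 -0.17123254  0.14      ]
other cartons [0.36549326 0.13354554 0.11      ] [ 0.34204039 -0.11208303  0.11      ]
tri [ 0.48085373 -0.17930728  0.02075568] [ 0.4792614  -0.17850212  0.02100507]
scene pred carton top [[463.43707575 220.16593221]
 [428.77547138 222.30404205]
 [440.20637083 256.97388077]
 [477.83875631 254.51362545]
 [425.47604162 324.62784045]
 [456.64087906 322.37376749]]
[[ 0.336  0.942 -0.   ]
 [ 0.942 -0.336 -0.001]
 [-0.001  0.    -1.   ]]
```

The middle button measures 31.7 mm across (32 expected) and sits 138 mm beside the middle of the glass, so it's confirmed. Its top is at about z 0.0205. The carton's foot is 30 mm in from the end and will land roughly centred. Next I go around behind it, above its top.

arm_command --pt "-2.6 3.45 0 0" --pt "-2.6 3.45 0 0" --pt "-2.6 3.45 0 0" --pt "-2.6 3.45 0 0" --pt "-2.6 3.45 0 0" --pt "-2.6 3.45 0 0" --pt "-2.6 3.45 0 0" --pt "-2.6 3.45 0 0" --pt "0 0 0 0.145" --pt "0 0 0 0" --grip 5.0

```text
t: 1.45
position: [0.4049, 0.2893, 0.2288]
ee_rot: [0.857, 0.515, -0.002, 0.001]
force: [0.4, 0.4, 1.5]
grip_width: 0.583
```

arm_command --pt "-3.05 1.85 0.25 0" --pt "-3.05 1.85 0.25 0" --pt "-3.05 1.85 0.25 0" --pt "-3.05 1.85 0.25 0" --pt "-3.05 1.85 0.25 0" --pt "-3.05 1.85 0.25 0" --pt "-3.05 1.85 0.25 0" --pt "-3.05 1.85 0.25 0" --pt "0 0 0 0"

```text
t: 2.58
position: [0.4248, 0.0014, 0.2088]
ee_rot: [0.845, 0.534, -0.001, 0.001]
force: [-0.3, 0.8, 0.9]
grip_width: 0.587
```

arm_command --pt "0 -0.6 0 0.043" --pt "0 0 0 0"

```text
t: 2.82
position: [0.4192, 0.0058, 0.2088]
ee_rot: [0.855, 0.519, -0.001, 0.001]
force: [-0.3, 0.5, -0.2]
grip_width: 0.589
```

```bash
python3 - <<'E'
from h import *
o=env.observe();print(o['position'],o['ee_rot'],o['joint_positions'].round(2))
crop("side",130,100,200,150,4,"c3.png")
E
```

```text
[0.41922807 0.00577942 0.20883565] [ 8.55057188e-01  5.18531217e-01 -1.38400993e-03  8.16595267e-04] [-0.61 -0.08  0.5   1.94  0.04  1.27  0.96]
```

View pics/c3.png

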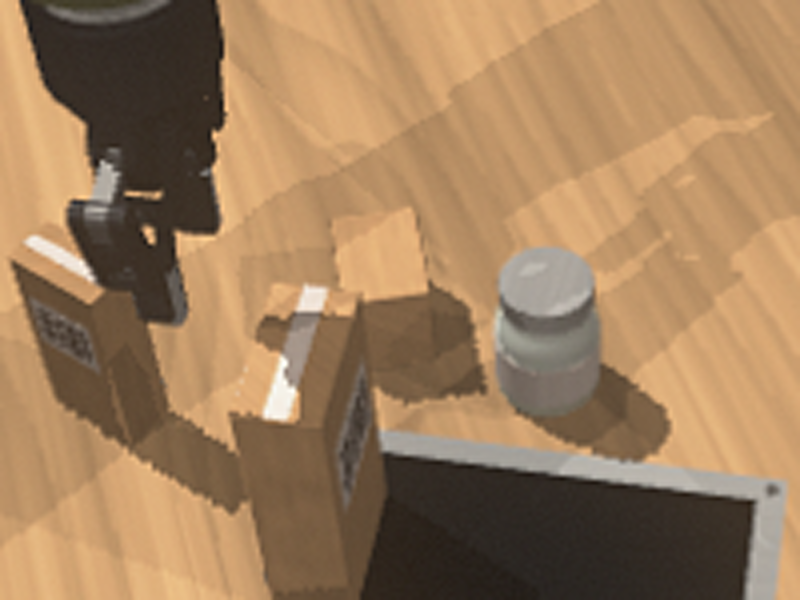

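The picture shows the gripper behind and above the tall carton (top at about (300,350)), clear of the other carton (70,320), with the jaw line parallel to its back. Descending in small steps.

arm_command --pt "0 0 1.7 0" --pt "0 0 1.7 0" --pt "0 0 1.7 0" --pt "0 0 1.7 0" --pt "0 0 0 0"

```text
t: 3.5
position: [0.4208, 0.0095, 0.1396]
ee_rot: [0.85, 0.526, -0.0, 0.001]
force: [-0.2, -0.4, 0.7]
grip_width: 0.586
```

arm_command --pt "-0.5 0.3 0 0.022" --pt "0 0.5 0 0" --pt "0 0.5 0 0" --pt "0 0.5 0 0" --pt "0 0.5 0 0" --pt "0 0.5 0 0"

```text
t: 4.25
position: [0.4465, -0.0085, 0.142]
ee_rot: [0.856, 0.517, 0.001, 0.002]
force: [-0.4, 0.4, -0.6]
grip_width: 0.585
```

arm_command --pt "0 0.5 0 0" --pt "0 0.5 0 0"

```text
t: 4.5
position: [0.456, -0.0135, 0.142]
ee_rot: [0.856, 0.517, 0.001, 0.002]
force: [-0.7, 0.1, 0.7]
grip_width: 0.586
```

```bash
python3 - <<'E'
from h import *
crop("side",150,130,200,150,4,"c4.png")
E
```

```text
(no output)
```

View pics/c4.png

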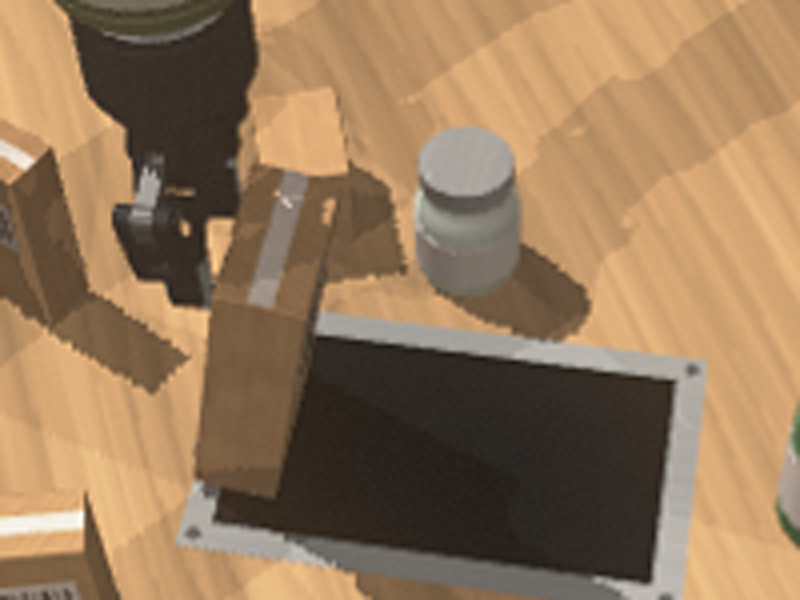

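The carton is tilting, and its foot (275,498) has not slid: it is at native (218.7,254.5) and was at (218.6,254.4). I keep pushing gently, with pauses.

arm_command --pt "0 0.5 0 0" --pt "0 0.5 0 0" --pt "0 0.5 0 0" --pt "0 0.5 0 0" --pt "0 0.4 0 0" --pt "0 0.4 0 0" --pt "0 0.4 0 0" --pt "0 0.4 0 0" --pt "0 0 0 0" --pt "0 0 0 0" --pt "0 0 0 0" --pt "0 0 0 0"

```text
t: 6.05
position: [0.4905, -0.0317, 0.1421]
ee_rot: [0.856, 0.517, 0.001, 0.002]
force: [-0.2, -0.1, -0.4]
grip_width: 0.584
```

```bash
python3 - <<'E'
from h import *
print(env.observe()['position'])
crop("side",160,150,200,150,4,"c5.png")
E
```

```text
[ 0.49049061 -0.03165717  0.14209694]
```

View pics/c5.png

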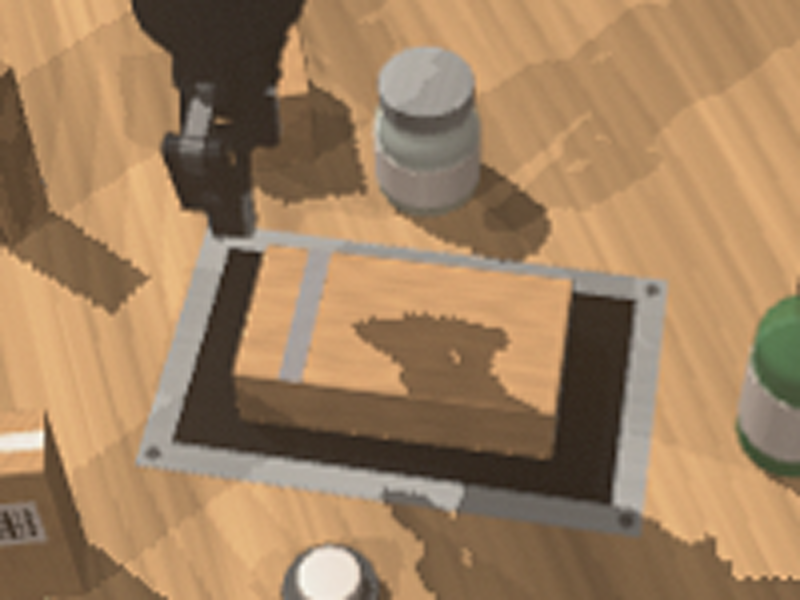

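The carton lies flat, label down, wholly on the glass: lower visible corners are (242,418) and (553,458), with dark glass showing on all sides. Now I shut the fingers and move over the middle button.

arm_command --pt "-2.7 1.2 0 0" --pt "-2.7 1.2 0 0" --pt "-2.7 1.2 0 0" --pt "-2.7 1.2 0 0" --pt "-2.7 1.2 0 0" --pt "0 0 0 0" --grip 0

```text
t: 6.85
position: [0.481, -0.1824, 0.1426]
ee_rot: [0.855, 0.519, 0.002, 0.002]
force: [-0.6, 0.0, 1.2]
grip_width: -0.001
```

```bash
python3 - <<'E'
from h import *
from scipy.optimize import least_squares
c=env.get_calibration("side")
f=lambda x,y:((x+.5)/4-.5+160,(y+.5)/4-.5+150)
s=np.array([ 0.56056346,-0.06500562,-0.49383917])
Rt=np.array([[np.cos(s[2]),np.sin(s[2])],[-np.sin(s[2]),np.cos(s[2])]])
for u,v,z in((242,418,0),(553,458,0),(236,377,.045),(555,415,.045),(571,280,.045),(263,247,.045)):
    print(Rt@(at(c,f(u,v),z)[:2]-s[:2]))
o=env.observe();print(o['position'],o['ee_rot'],o['grip_width'])
M=R.from_quat(o['ee_rot']).as_matrix();print(M.T@(np.array([.480,-.179,.0205])-o['position']))
E
```

```text
[-0.08228867 -0.04478773]
[ 0.08212773 -0.04312906]
[-0.08047434 -0.04864347]
[ 0.08147935 -0.04569621]
[0.07974108 0.0385395 ]
[-0.08502324  0.03473069]
[ 0.48097984 -0.18240053  0.14264228] [0.85500361 0.51861506 0.00163526 0.00213774] -0.0006075507654358586
[ 0.00249226 -0.00309389  0.12212894]
```

The carton's corners lie within about ±85 × ±49 mm of the glass centre, inside the limits. Descending to just above the button.

arm_command --pt "0.25 -0.3 3 0" --pt "0 0 3 0" --pt "0 0 3 0" --pt "0 0 1.4 0" --pt "0 0 0 0"

```text
t: 7.48
position: [0.4821, -0.1751, 0.0367]
ee_rot: [0.854, 0.52, 0.003, 0.002]
force: [0.1, 0.5, 0.7]
grip_width: 0.002
```

```bash
python3 - <<'E'
from h import *
o=env.observe();print(o['position'],o['force'])
M=R.from_quat(o['ee_rot']).as_matrix();print(M.T@(np.array([.480,-.179,.0205])-o['position']))
crop("side",180,230,160,120,5,"c6.png")
E
```

```text
[ 0.48208375 -0.1750842   0.03667763] [0.08775268 0.48402509 0.65374703]
[-0.00448957 -0.00016284  0.01616194]
```

View pics/c6.png

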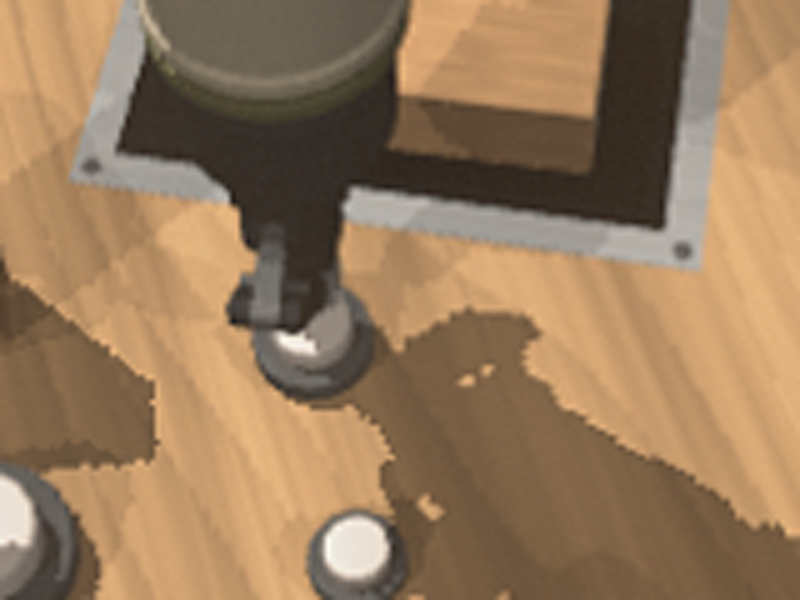

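The fingertips sit over the middle button (315,330), and a 4.5 mm correction remains. I press in small steps.

arm_command --pt "-0.45 0 0.6 0" --pt "0 0 0.6 0" --pt "0 0 0.5 0" --pt "0 0 0.3 0" --pt "0 0 0.3 0" --pt "0 0 0.1 0"

```text
t: 8.28
position: [0.4827, -0.1799, 0.0158]
ee_rot: [0.854, 0.52, 0.006, 0.003]
force: [-8.9, 2.8, 23.8]
grip_width: -0.0
```

arm_command --pt "0 0 -0.1 0"

```text
t: 8.4
position: [0.4826, -0.1799, 0.0171]
ee_rot: [0.854, 0.52, 0.006, 0.003]
force: [-2.2, 0.8, 3.6]
grip_width: -0.001
```

arm_command --pt "0 0 -0.1 0"

```text
t: 8.52
position: [0.4826, -0.1799, 0.0183]
ee_rot: [0.854, 0.52, 0.006, 0.003]
force: [-1.3, 1.1, 4.0]
grip_width: -0.0
```

arm_command --pt "0 0 -0.2 0"

```text
t: 8.65
position: [0.4826, -0.1799, 0.0203]
ee_rot: [0.854, 0.52, 0.006, 0.003]
force: [-1.0, 0.5, 1.7]
grip_width: 0.0
```

arm_command --pt "0 0 -0.2 0"

```text
t: 8.78
position: [0.4826, -0.1799, 0.0224]
ee_rot: [0.854, 0.52, 0.006, 0.003]
force: [-0.4, 0.2, 1.6]
grip_width: -0.003
```

The force history reads 24 N at z 0.0158, about 4 N at 0.017–0.018, and about 1 N at 0.0224. That stop could be the button bottoming out, or a finger corner on the housing, since I was 3 mm off centre with sideways force. I'll re-centre, press again, and look while it is pressed.

arm_command --pt "-0.2 -0.3 -0.5 0" --pt "0 0 0 0"

```text
t: 9.02
position: [0.4788, -0.1805, 0.0276]
ee_rot: [0.854, 0.52, 0.006, 0.003]
force: [-0.5, -1.0, 0.4]
grip_width: -0.0
```

```bash
python3 - <<'E'
from h import *
o=env.observe();print(o['position'],o['force'],o['wrist_torque'])
M=R.from_quat(o['ee_rot']).as_matrix();print(M.T@(np.array([.4797,-.1805,.0205])-o['position']),M[:,2])
a=cv2.resize(env.capture("side")[270:330,205:275,::-1],None,fx=8,fy=8,interpolation=cv2.INTER_CUBIC)
np.save('a.npy',a)
E
```

```text
[ 0.47880915 -0.18050123  0.02758772] [-0.50195531 -1.03590717  0.42124464] [ 0.00068022 -0.01808573  0.00961917]
[0.00036023 0.00070537 0.00709944] [ 1.39308291e-02  7.08371520e-04 -9.99902710e-01]
```

arm_command --pt "0 0.1 0.4 0" --pt "0 0 0.3 0" --pt "0 0 0.2 0" --pt "0 0 0.2 0" --pt "0 0 0.1 0"

```text
t: 9.7
position: [0.4801, -0.1808, 0.0157]
ee_rot: [0.854, 0.52, 0.006, 0.003]
force: [-8.6, 4.2, 26.3]
grip_width: 0.001
```

arm_command --pt "0 0 0.1 0"

```text
t: 9.82
position: [0.4801, -0.1808, 0.0159]
ee_rot: [0.854, 0.52, 0.007, 0.002]
force: [-7.4, 3.4, 21.8]
grip_width: 0.002
```

arm_command --pt "0 0 0.15 0"

```text
t: 9.95
position: [0.4801, -0.1808, 0.0157]
ee_rot: [0.854, 0.52, 0.007, 0.002]
force: [-10.7, 4.4, 27.4]
grip_width: 0.003
```

```bash
python3 - <<'E'
from h import *
o=env.observe();print(o['position'],o['force'],o['wrist_torque'])
b=cv2.resize(env.capture("side")[270:330,205:275,::-1],None,fx=8,fy=8,interpolation=cv2.INTER_CUBIC)
a=np.load('a.npy')
m=cv2.resize(np.hstack([a,b]),(800,343));cv2.imwrite("pics/c7.png",m)
E
```

```text
[ 0.48014078 -0.18082182  0.0157092 ] [-10.66179508   4.38722435  27.37484907] [0.97478469 2.25487106 0.0689106 ]
```

View pics/c7.png

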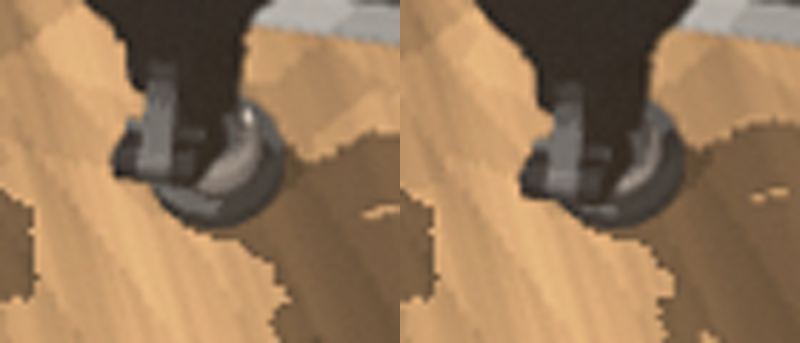

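While pressed (right), the button's cap sits nearly flush, clearly lower than released (left): the white edge moved from about y 115 to y 135. The stop is again at z ≈ 0.0158. I release in two steps with averaged force readings. A force still present at z ≈ 0.021 would prove the free top is at about 0.024, and so the full 8 mm stroke.

arm_command --pt "0 0 -0.25 0" --pt "0 0 -0.25 0" --pt "0 0 0 0"

```text
t: 10.38
position: [0.4801, -0.1808, 0.0213]
ee_rot: [0.854, 0.52, 0.008, 0.002]
force: [-0.4, 0.3, 2.0]
grip_width: 0.001
```

```bash
cat > av.py <<'E'
from h import *
F=[]
for i in range(12):
    env.capture("wrist");F.append(env.observe()['force'])
F=np.array(F);print(env.observe()['position'],F.mean(0).round(2),(F.std(0)/12**.5).round(2))
E
python3 av.py
```

```text
[ 0.48002445 -0.18078296  0.02120885] [-0.26  0.13  2.51] [0.15 0.11 0.17]
```

arm_command --pt "0 0 -1.5 0" --pt "0 0 -2 0" --pt "0 0 -3 0" --pt "0 0 -3 0" --pt "0 0 -3 0" --pt "0 0 0 0"

```text
t: 11.72
position: [0.477, -0.1821, 0.1535]
ee_rot: [0.855, 0.519, 0.007, 0.002]
force: [-0.4, -0.0, 0.9]
grip_width: 0.001
```

```bash
python3 av.py; python3 - <<'E'
from h import *
crop("side",180,165,160,120,5,"c8.png")
E
```

```text
[ 0.47559853 -0.18138377  0.15014424] [ 0.1   0.14 -0.02] [0.11 0.13 0.12]
```

View pics/c8.png

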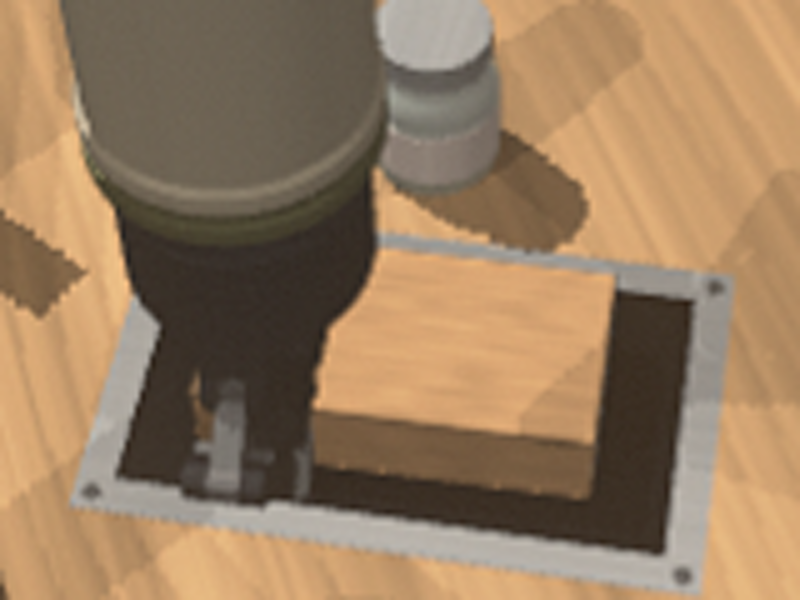

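The carton is unmoved on the glass and the fingers are clear. The averaged force was 2.5 N at z 0.0212 and 0 in free air, so the spring was still well compressed there. To settle the stroke, I take one more press with averaged readings just above the stop, where a fully pressed button should give about 5 N.

arm_command --pt "0.1 0.4 3.5 0" --pt "0 0 3.5 0" --pt "0 0 3 0" --pt "0 0 1.6 0" --pt "0 0 0.8 0" --pt "0 0 0 0"

```text
t: 13.12
position: [0.4832, -0.1822, 0.0245]
ee_rot: [0.855, 0.519, 0.007, 0.001]
force: [-0.5, -0.0, 1.1]
grip_width: -0.0
```

```bash
python3 av.py
```

```text
[ 0.4831768  -0.18206489  0.02439413] [-0.09 -0.18 -0.02] [0.14 0.16 0.06]
```

arm_command --pt "-0.1 -0.2 0.3 0" --pt "0 0 0.3 0" --pt "0 0 0.1 0" --pt "0 0 0 0"

```text
t: 14.22
position: [0.4816, -0.1821, 0.0176]
ee_rot: [0.855, 0.519, 0.007, 0.002]
force: [0.0, 1.2, 4.0]
grip_width: 0.001
```

```bash
python3 av.py
```

```text
[ 0.48160922 -0.18212073  0.01760516] [-0.51  0.54  4.05] [0.16 0.09 0.14]
```

arm_command --pt "0 0 0.1 0" --pt "0 0 0.1 0" --pt "0 0 0.2 0" --pt "0 0 0.2 0"

```text
t: 15.32
position: [0.4818, -0.1823, 0.0155]
ee_rot: [0.855, 0.519, 0.009, 0.001]
force: [-14.5, 6.3, 39.5]
grip_width: 0.002
```

arm_command --pt "0 0 -0.1 0" --pt "0 0 0 0"

```text
t: 15.58
position: [0.4817, -0.1822, 0.0173]
ee_rot: [0.855, 0.519, 0.009, 0.0]
force: [-0.5, -0.2, 4.9]
grip_width: 0.001
```

```bash
python3 av.py
```

```text
[ 0.48165551 -0.18218615  0.01703497] [-0.74  0.54  4.52] [0.11 0.16 0.12]
```

Force against height is now 2.5 N at 0.0212, 4.05 N at 0.0176, 4.5 N at 0.0170, and a stop at about 0.016. That extrapolates to about 5 N at the stop, so the button is fully down. Releasing and retreating.

arm_command --pt "0 0 -1.5 0" --pt "0 0 -2 0" --pt "0 0 -3 0" --pt "0 0 -3 0" --pt "0 0 -3 0" --pt "-3 0 -1 0" --pt "-3 0 0 0" --pt "-3 0 0 0" --pt "0 0 0 0" --pt "0 0 0 0"

```text
t: 17.42
position: [0.4347, -0.2654, 0.1604]
ee_rot: [0.855, 0.518, 0.008, 0.001]
force: [0.7, -0.0, -0.3]
grip_width: -0.003
```

```bash
python3 - <<'E'
from h import *
o=env.observe();print(o['t'],o['position'],o['force'])
crop("side",130,130,250,188,3.2,"c9.png")
E
```

```text
17.425 [ 0.43468232 -0.26544552  0.16043669] [ 0.66000781 -0.02181385 -0.29677573]
```

View pics/c9.png

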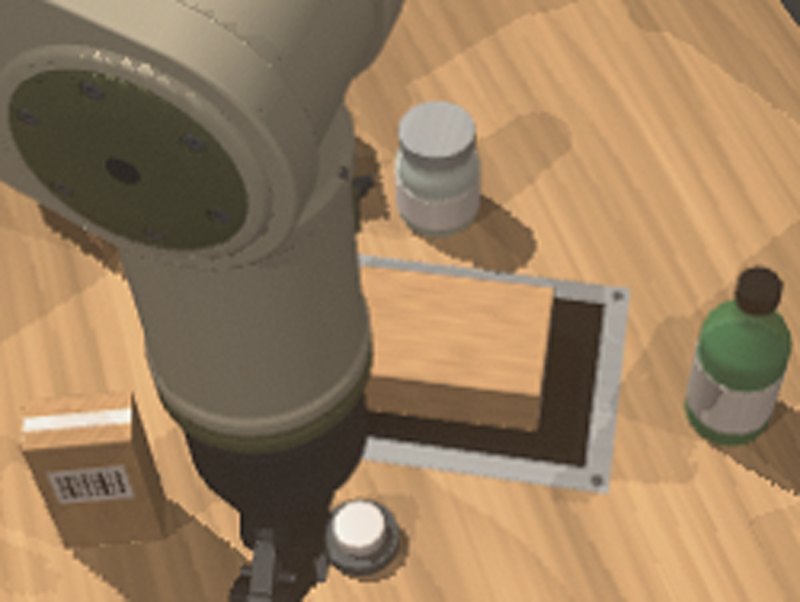

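The button has sprung back up (360,525), the carton is in place, the jar and bottle are undisturbed, and the arm is clear of everything. Handing in.

```bash
python3 -c "
from rig import env
print(env.close_job())"
```

```text
the job is handed in; nothing more can be done
None
```

I tipped the tall carton onto the scanner glass, pressed the middle-sized button fully down, let it go, and handed the job in. No verdict is reported.

- **Carton:** I pushed it near the top with the two fingers partly open. It fell bar-coded face down without its foot sliding. The corners I could measure lie within about ±85 mm by ±49 mm of the glass centre (limits ±118 and ±68 mm).
- **Button:** I pressed it to a hard stop three times, with 24 to 40 N against the fingers. On the first press I was 3 mm off centre and could not tell the button's stop from the housing, so I re-centred and pressed again. The spring force then extrapolated to about 5 N at the stop, as expected when fully down. My first camera estimate of the button's top, 20.8 mm, disagreed with the roughly 24 mm that the force readings gave.
- **Last checks:** The final picture, at 17.4 s, shows the button back up, the carton's visible part still in place, the jar and bottle undisturbed, and the arm touching nothing. The arm hid the small box in that picture; I never touched it, but its final position is unconfirmed.

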